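Put the mixing balls away and snap the case shut

ROBOT

A 7-joint arm with a two-finger parallel gripper is mounted at the origin on a cart in front of the work surface, level with it; the furniture and walls round the work are solid. World frame = base frame: x ahead of the robot, y to its left, z up, the work surface at z = 0. Lengths are in m, angles in degrees, forces in N, time in s.
With the tool pointing down it reaches from about 0.425 to 0.875 m from the base axis. Payload 4.7 kg.
Tool frame: the origin (TCP) lies on the front face of the gripper's body, between the roots of the fingers; the fingertips stand 73 mm ahead of it and the grasp point (between the pads) lies 54 mm ahead of it; z points along the fingers, x is the direction in which the jaws open and shut, and the axes are right-handed (so a half turn about z gives the same grasp; the last joint's range is limited). The gripper opens to 85 mm and grips with 20 to 120 N. Pads are 22 mm wide; open, the fingers measure 114 mm over their backs; the gripper's body (76 mm by 85 mm) begins 54 mm behind the grasp point. The pads swing forward as they close: fully open they stand 13 mm farther back than shut.
Start: joints at [-75.109, 18.392, -4.016, 83.108, 1.295, 78.541, -3.26], TCP at [0.158, 0.63, 0.304] pointing down, gripper open.
Joint ranges: [-163.93, 163.93], [-17.29, 119.83], [-79.2, 71.16], [3.27, 140.29], [-89.18, 269.18], [5.43, 117.66], [-154.24, 154.24]. Speed limits (degrees/s): [147.25, 147.25, 180, 180, 180, 180, 180].

INTERFACE

Orientations are given as [roll, pitch, yaw] about the fixed x, y, z axes, in that order (R = Rz(yaw) Ry(pitch) Rx(roll)).
In Python, from plant import ctrl, effector, planner, status, cams, models gives the robot as it stands. The module is installed in compiled form; this text tells all that it offers. Calls block until the motion is done:
- ctrl.reach(position, orientation): joint-space move of the TCP to a pose.
- ctrl.move_l(position, attitude=None, rate=0.15, force_limit=None): straight line of the TCP; attitude=None keeps the orientation; rate is the mean speed in m/s. With force_limit (N) it stops when the force on the tool has changed by that much, and returns True; else False.
- ctrl.goto_joints(angles): joint-space move.
- effector.gripper_to(opening): opening from 0.0 (shut) to 1.0 (fully open); the grip force is fixed at half the most; returns when the fingers have stopped.
- ctrl.sleep(seconds).
- planner.ik(position, orientation): joint angles nearest the present ones, or None.
- status.get_state(): the state.
- cams.get_image(name): name is "scene" or "top"; returns the picture (400x640x3 uint8, red, green, blue); there is no depth.
- cams.get_calibration(name): a dict with "mtx" (3x3 intrinsics, pixels), "k1" (the pictures are not rectified: a ray, as slopes to the right and down, at radius r is drawn at 1 + k1 r^2 times it, then the intrinsics apply), "rvec" (rotation vector, rad) and "tvec" (3), from world to camera coordinates, as OpenCV has them. Camera axes: x right, y down, z forward; pixel columns grow to the right and rows downward; lengths in m; the calibration is good to about 2 mm. A picture is of the moment at which its call begins. get_calibration takes no time and is no camera call.
A pose or a line that the arm cannot do raises ctrl.IKError and nothing moves.
- ctrl.job_done(): hands the job in, once; it reports no verdict.
Trained networks look in the newest picture that a camera, given by its name, has taken for a name from the list of things; names that differ only in an ending like _2 or _b are one class to them, and where a whole thing is asked for, a point or a joint stands for the part that bears it (a point fixed in the world has none). Each returns a list of dicts, best first, with "score" (0 to 1); they miss things now and then, are a little off and sometimes report something else, mostly with a low value. They report only what shows in the picture. A call takes as long as a camera call.
- models.spot_in(label, camera): "extent" ([left, top, width, height] in pixels, round what is visible of it).
The state is a dict: "time": time; "joint_positions": joint angles; "joint_vel": joint speeds; "joint_torque": joint torques, N m; "tcp_pos": TCP position; "tool_rot": TCP orientation; "ft_force": force on the tool from outside, world axes, zero at the start; "ft_torque": the same for the moment, N m; "gripper_width": opening from 0.0 (shut) to 1.0 (fully open).
Only numpy, scipy, OpenCV 4.12 (cv2) and the standard library are available. Lean on these libraries where they do the work, as an engineer would, in place of code of your own. Each camera call takes 0.05 s, during which the arm holds its last target.

TASK

Tip the four washed steel mixing balls out of the white mixing cup into the open dark grey case and stand the empty cup upright on the board again. With the balls in, swing the blue lid over and press it down at the front until it snaps fully home, so that no overspray gets in. Leave the ochre cup, the lacquer tin and the pigment pot where they are.

Things in the scene. Friction and masses are not known exactly. Their poses are not given: they have to be found in the camera images.
- cup: plain white plastic mixing cup with a few paint smears, open at the top, 82 mm high, 56 mm across at the foot and 70 mm at the rim, wall about 2 mm, 60 g; at first upright with the four balls lying on its floor. Origin: centre of its underside; z runs up its axis. It starts to the right of the case, nearer to it or farther from it than the ochre cup
- ball0_center (a point): centre of a steel mixing ball, 16 mm across, 17 g
- ball1_center (a point): centre of the second such ball
- ball2_center (a point): centre of the third such ball
- ball3_center (a point): centre of the fourth such ball
- board: thin wooden work board lying level on the table, 305 mm (x) by 635 mm (y); everything handled stands on it. Its top is 10 mm above the table (z = 0.010); origin: centre of its underside, 6 mm below its top
- case: dark grey plastic case fixed on the board, tub 110 mm (its x) by 160 mm (its y) by 52 mm high, walls and floor 3 mm, open at the top. Origin: centre of its underside; x points to the hinge side, which is away from the robot, z up. A small ridge on the middle of its front (-x) face holds the lid's snap tongue
- lid (a joint): angle of the case's blue lid (116 x 168 mm, 4 mm thick with a 9 mm skirt): 0 is fully closed and snapped home, grows as it opens, 1.8 to 2.05 leans open past upright, 2.1 is its stop. The hinge is stiff, so the lid stays where it is left; near 0.05 its snap tongue meets the ridge and the last 6 mm at the front edge need a push of about 13 N there before it snaps down
- lid_hinge (a point): point on the lid's hinge axis at mid width, 58 mm behind the case's centre and 52 mm above the board; the axis runs along the case's y
- lid_edge (a point): point on the lid's outer (upper when closed) face at mid width, 108 mm from the hinge axis and 9 mm from the lid's front edge: the place to press; 55.5 mm above the board when the lid is home
- ochre_cup: bystander: the same sort of cup with an ochre lower half, no balls in it, 70 mm across at the rim, 82 mm high, also to the right of the case. Origin: centre of its underside
- lacquer_tin: bystander: closed lacquer tin with an ochre band, 68 mm across, 77 mm high. Origin: centre of its underside
- pot: bystander: closed dark pigment pot, 63 mm across, 70 mm high. Origin: centre of its underside

How it is judged:
By the outcome, as a careful person would: the job done as asked, in the order asked, and still so for the second after the job is handed in, with the robot touching nothing.
It also fails if it takes over 66 s, if anything falls off the work surface, if the arm or the gripper's body presses on something with over 40 N, if the wrist force passes 120 N, or if a joint passes its speed limit or range.

## Working session

There is one attempt and no reset: what is moved stays moved. The work goes in short steps, each a Python script; the robot and the scene stay as the last script left them, time stands still between calls to the robot, and variables do not carry over. Pictures are saved under pics/ and viewed, and the job is handed in when it is done.

```bash
mkdir -p pics; ls
cat > h.py <<'E'
from plant import ctrl, effector, planner, status, cams, models
import numpy as np, cv2
def snap(n,f):
    im=cams.get_image(n); cv2.imwrite('pics/'+f,cv2.cvtColor(im,cv2.COLOR_RGB2BGR)); return im
E
python3 - <<'E'
from h import *
for n in ("scene","top"):
    snap(n,n+"0.png"); c=cams.get_calibration(n)
    R,_=cv2.Rodrigues(np.array(c['rvec'])); print(n,c,"pos",-R.T@np.array(c['tvec']).ravel())
    for l in ("cup","ochre_cup","case","lid","lacquer_tin","pot","ball0_center","board","lid_edge"):
        print(l,[(np.round(d['extent'],1).tolist(),round(d['score'],2)) for d in models.spot_in(l,n)][:4])
s=status.get_state();print(s)
E
```

```text
pics
scene {'mtx': array([[492.07503125,   0.        , 317.72055057],
       [  0.        , 492.07503125, 202.34685017],
       [  0.        ,   0.        ,   1.        ]]), 'k1': -0.014144933196554505, 'rvec': array([ 1.84248799, -0.9765326 ,  0.64249209]), 'tvec': array([-0.495474  ,  0.19283433,  0.59009198])} pos [-0.10731963 -0.64997146  0.44374284]
cup [([313.4, 205.7, 43.2, 61.5], 0.6)]
ochre_cup [([377.9, 229.3, 53.2, 74.4], 0.92)]
case [([164.9, 107.2, 111.3, 120.8], 0.66)]
lid [([189.8, 110.0, 85.3, 72.6], 0.85)]
lacquer_tin [([378.0, 229.8, 51.7, 72.4], 0.64), ([405.4, 180.6, 40.2, 54.8], 0.6)]
pot [([365.1, 171.4, 36.0, 44.8], 0.79)]
ball0_center []
board [([145.6, 167.2, 373.4, 168.7], 0.72)]
lid_edge [([191.2, 108.6, 84.7, 66.9], 0.79)]
top {'mtx': array([[492.11172753,   0.        , 314.93035566],
       [  0.        , 492.11172753, 197.0752725 ],
       [  0.        ,   0.        ,   1.        ]]), 'k1': -0.11405398849227541, 'rvec': array([ 2.14311284, -2.17792279,  0.10195728]), 'tvec': array([-0.19920322,  0.59226343,  1.06940999])} pos [ 0.47164132 -0.22151398  1.
[... 418 characters left out ...]
ime': 1.0, 'joint_positions': array([-75.10985027,  18.39037655,  -4.01618228,  83.10751575,
         1.29398872,  78.54170359,  -3.26046314]), 'joint_vel': array([-0.1086993 , -0.09579464,  0.07035687,  0.12232861,  0.0506427 ,
        0.04891297, -0.001734  ]), 'joint_torque': array([-9.95444316e-04, -4.93401933e+01, -3.81673034e-01, -3.14582670e+01,
        1.35792009e-02,  1.47612605e-03,  1.20026005e-06]), 'tcp_pos': array([0.15817607, 0.63046904, 0.30396639]), 'tool_rot': array([ 1.79998220e+02, -5.48195209e-03,  7.59180598e+01]), 'ft_force': array([-0.07978907, -0.12191592, -0.18321057]), 'ft_torque': array([ 0.01431656, -0.0108938 ,  0.01856917]), 'gripper_width': 0.9979397182021024}
```

View pics/scene0.png

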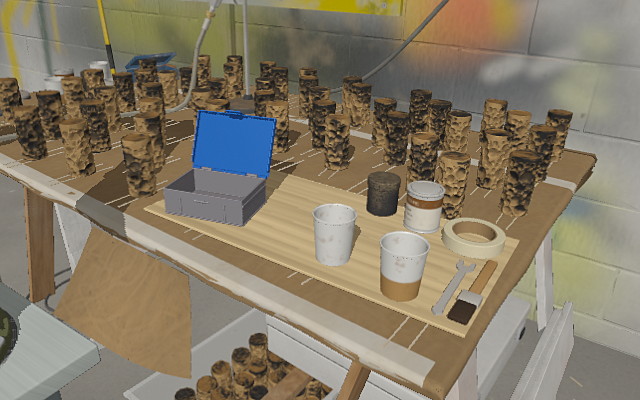

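View pics/top0.png

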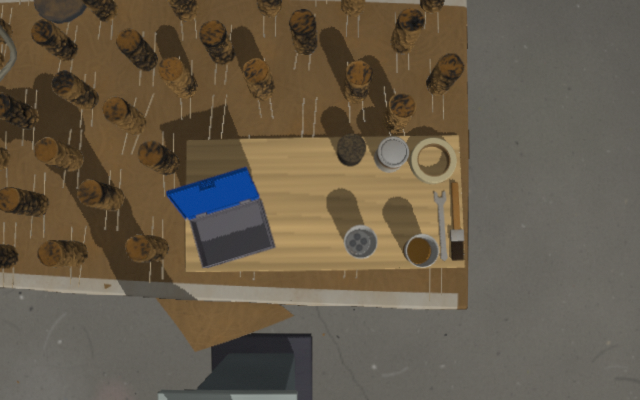

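The white cup (top ≈ (360,241), balls visible inside) stands between the case (≈ (232,235)) and the ochre cup (≈ (421,251)). The blue lid leans open toward the back. Next I'll zoom in for accurate corners.

```bash
cat >> h.py <<'E'
def cal(n):
    c=cams.get_calibration(n); R,_=cv2.Rodrigues(np.array(c['rvec'])); return c['mtx'],c['k1'],R,np.array(c['tvec']).ravel()
def proj(n,P):
    K,k,R,t=cal(n); p=np.atleast_2d(P)@R.T+t; s=p[:,:2]/p[:,2:]; r2=(s**2).sum(1,keepdims=True); s=s*(1+k*r2)
    return s*[K[0,0],K[1,1]]+[K[0,2],K[1,2]]
def ray(n,uv):
    K,k,R,t=cal(n); u=cv2.undistortPoints(np.array([[uv]],float),K,np.array([k,0,0,0.]))[0,0]
    d=R.T@np.array([u[0],u[1],1]); return -R.T@t,d/np.linalg.norm(d)
def onz(n,uv,z):
    o,d=ray(n,uv); return o+d*(z-o[2])/d[2]
def tri(a,b):
    A=np.zeros((3,3));y=np.zeros(3);rs=[ray('scene',a),ray('top',b)]
    for o,d in rs:
        M=np.eye(3)-np.outer(d,d);A+=M;y+=M@o
    X=np.linalg.solve(A,y); return X,[np.linalg.norm((np.eye(3)-np.outer(d,d))@(X-o)) for o,d in rs]
def crop(src,x,y,w,h,f,s):
    im=cv2.imread('pics/'+src)[y:y+h,x:x+w]; cv2.imwrite('pics/'+f,cv2.resize(im,None,fx=s,fy=s,interpolation=cv2.INTER_CUBIC))
E
python3 - <<'E'
from h import *
crop('top0.png',155,155,130,120,'c1.png',5)
crop('scene0.png',155,100,130,135,'c2.png',4)
crop('top0.png',330,200,120,80,'c3.png',6)
crop('scene0.png',300,195,140,115,'c4.png',5)
E
```

```text
(no output)
```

View pics/c1.png

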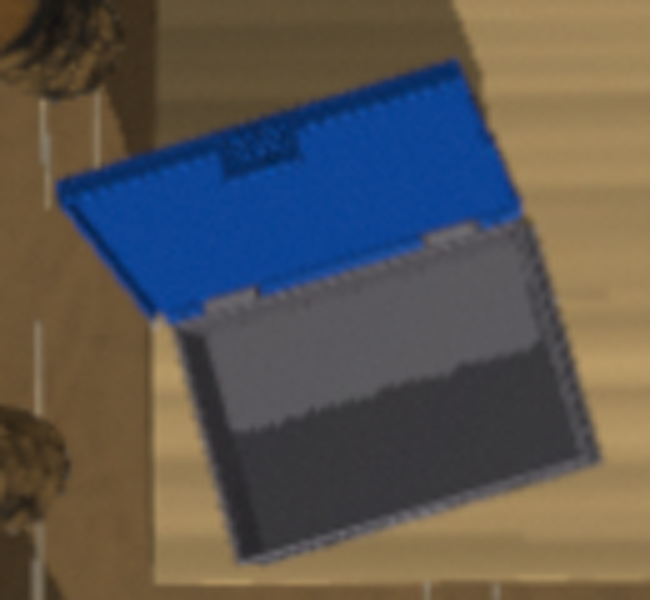

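View pics/c2.png

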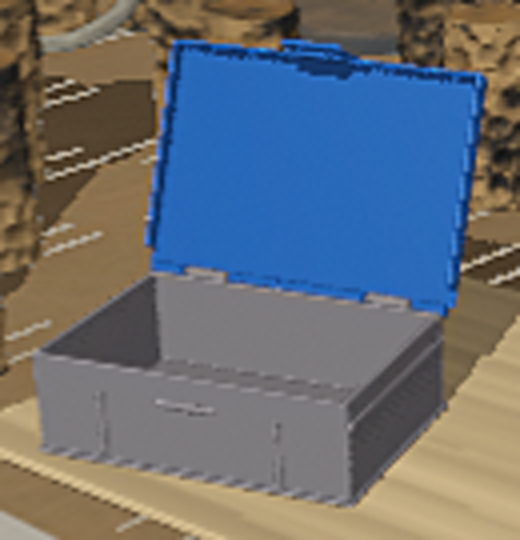

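View pics/c3.png

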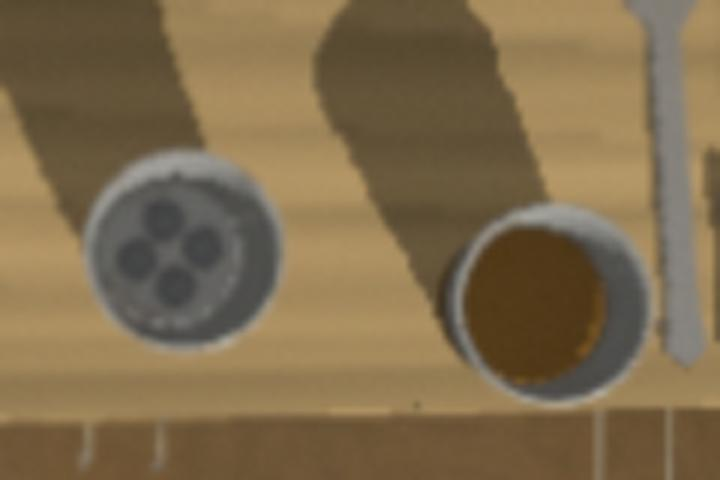

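View pics/c4.png

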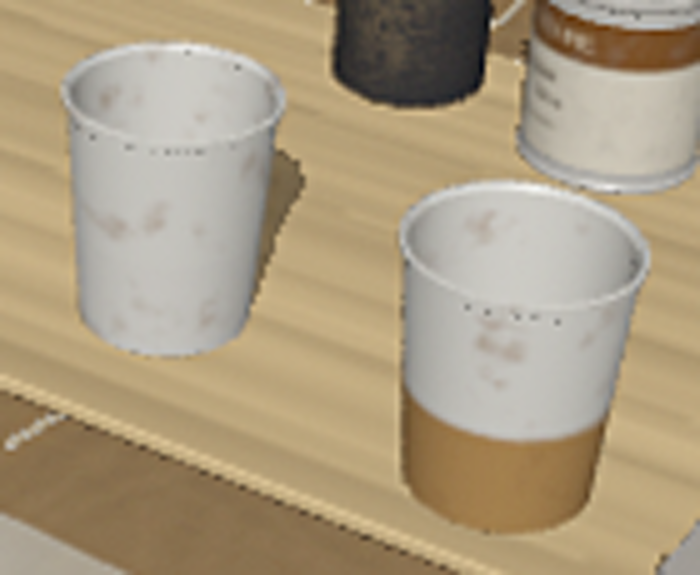

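Run:
```python
from h import *
T=lambda x,y:(155+x/5-.4,155+y/5-.4)
S=lambda x,y:(155+x/4-.4,100+y/4-.4)
r=lambda a:np.round(a,4)
for n,a,b in (('cup rim',(300+174/5-.4,195+97/5-.4),(330+183/6-.4,200+250/6-.4)),('ochre rim',(300+525/5-.4,195+246/5-.4),(330+548/6-.4,200+304/6-.4)),
  ('FL',S(37,352),T(243,562)),('FR',S(348,405),T(600,460)),('lidL',S(172,42),T(62,185)),('lidR',S(484,75),T(460,62))):
    X,e=tri(a,b); print(n,r(X),r(e), r(onz('top',b,.062)), r(onz('scene',a,.062)))
for n,b in (('BL',T(180,325)),('BR',T(530,218))): print(n,r(onz('top',b,.062)))
for n,a in (('BRs',S(440,318)),): print(n,r(onz('scene',a,.062)))
print('foot', [r(onz('scene',(300+x/5,195+y/5),.01)) for x,y in ((78,320),(247,320),(165,355))])
for n,p in (('pot',(350.3,149)),('tin',(392.5,152.5))): print(n,r(onz('top',p,.085)))
```

```text
cup rim [ 0.4877 -0.3022  0.0892] [0.0005 0.0005] [ 0.4884 -0.3048  0.062 ] [ 0.533  -0.2751  0.062 ]
ochre rim [ 0.4669 -0.4305  0.0894] [0.0005 0.0005] [ 0.4666 -0.4355  0.062 ] [ 0.5116 -0.4139  0.062 ]
FL [0.4368 0.0354 0.0628] [0.0012 0.0012] [0.4376 0.0347 0.062 ] [0.4374 0.038  0.062 ]
FR [ 0.4784 -0.1191  0.0635] [0.0021 0.0021] [ 0.4798 -0.1206  0.062 ] [ 0.4795 -0.1152  0.062 ]
lidL [0.5874 0.0861 0.1678] [0.004 0.004] [0.6032 0.1168 0.062 ] [0.8517 0.3741 0.062 ]
lidR [ 0.6349 -0.075   0.1689] [0.0018 0.0018] [ 0.6545 -0.0602  0.062 ] [0.9221 0.1507 0.062 ]
BL [0.5407 0.0631 0.062 ]
BR [ 0.5851 -0.0909  0.062 ]
BRs [ 0.5795 -0.0868  0.062 ]
foot [array([ 0.4657, -0.2828,  0.01  ]), array([ 0.4978, -0.3279,  0.01  ]), array([ 0.4646, -0.3168,  0.01  ])]
pot [ 0.6856 -0.2869  0.085 ]
tin [ 0.6766 -0.3774  0.085 ]
```

```bash
cat >> h.py <<'E'
from scipy.spatial.transform import Rotation as Ro
def orient(az,tilt,roll=0,flip=0):
    """tool z: tilt from straight down toward azimuth az; x horizontal, then rolled about tool z"""
    a,t=np.radians([az,tilt]); z=np.array([np.sin(t)*np.cos(a),np.sin(t)*np.sin(a),-np.cos(t)])
    x=np.array([-np.sin(a),np.cos(a),0])*(-1 if flip else 1)
    R=np.c_[x,np.cross(z,x),z]; R=R@Ro.from_euler('z',roll,degrees=True).as_matrix()
    return R,Ro.from_matrix(R).as_euler('xyz',degrees=True)
def pose(g,az,tilt,roll=0,flip=0,off=0.054):
    R,o=orient(az,tilt,roll,flip); return np.array(g)-off*R[:,2],o
E
python3 - <<'E'
from h import *
cup=np.array([.488,-.302,.06])
for az in (-60,-32,0,30):
  for tilt in (45,60,70,80,90):
    for f in (0,1):
        q=planner.ik(*pose(cup,az,tilt,0,f)); q2=planner.ik(*pose(cup-.12*orient(az,tilt)[0][:,2],az,tilt,0,f))
        if q is not None: print(az,tilt,f,np.round(q),'pre ok' if q2 is not None else '')
print('pour')
for az in (-60,-30,-15,0,15,30):
  for tilt in (75,90):
    for f in (0,1):
      for roll in (-125,-90,0,90,125):
        q=planner.ik(*pose([.511,-.027,.15],az,tilt,roll,f))
        if q is not None: print(az,tilt,f,roll,np.round(q))
E
```

```text
-60 45 0 [-33.  11.  45. 136.  80.  26. -32.] pre ok
-60 45 1 [-20.   9.  31. 136.  81.  28. 148.] 
-60 60 0 [-14.  17.  17. 140. 107.  45. -65.] 
-60 60 1 [-19.  17.  23. 140. 107.  44. 114.] 
-60 70 0 [  4.  25.  -4. 140. 114.  65. -75.] 
-60 70 1 [  4.  25.  -4. 140. 114.  65. 105.] 
-60 80 0 [-36.  43.  32. 140. 110.  60. -95.] 
-60 80 1 [-22.  38.  19. 140. 112.  68.  89.] 
-60 90 0 [ -39.   55.   31.  137.  104.   67. -103.] 
-60 90 1 [-23.  49.  18. 137. 110.  79.  81.] 
-32 45 0 [ 62.   6. -35. 139. 147.  11. -58.] 
-32 45 1 [ 62.   6. -35. 139. 147.  11. 122.] 
0 45 0 [  20.   10.   28.  134.  -88.   36. -147.] 
0 45 1 [ 20.  10.  28. 134. -88.  36.  33.] pre ok
0 60 0 [  -4.   34.   61.  139.  242.   73. -128.] 
0 60 1 [ -4.  34.  61. 139. 242.  73.  52.] 
0 70 0 [  -2.   51.   61.  140.  227.   96. -126.] 
0 70 1 [ -2.  51.  61. 140. 227.  96.  54.] 
0 80 0 [   7.   56.   49.  138.  219.  107. -118.] 
0 80 1 [  7.  56.  49. 138. 219. 107.  62.] 
0 90 0 [128.  82. -58. 132. -87.  29. -78.] pre ok
0 90 1 [128.  82. -58. 132. -87.  29. 102.] pre ok
30 45 0 [   2.   36.   61. 
[... 899 characters left out ...]
]
-60 75 1 90 [-50.  22.  10. 128.  72.  79.  30.]
-60 75 1 125 [-59.  23.  20. 129.  69.  76.  -4.]
-60 90 0 -125 [-54.  35.  12. 127.  75.  88.  55.]
-60 90 0 -90 [-52.  35.  11. 127.  76.  89.  19.]
-60 90 0 0 [-65.  38.  24. 127.  71.  81. -69.]
-60 90 0 90 [ -98.   63.   61.  128.   44.   53. -142.]
-60 90 1 -125 [ -30.   35.  -12.  126.   83.  100. -127.]
-60 90 1 -90 [ -98.   63.   61.  128.   44.   53. -142.]
-60 90 1 0 [-34.  35.  -8. 126.  81.  98. 108.]
-60 90 1 90 [-52.  35.  11. 127.  76.  89.  19.]
-60 90 1 125 [-60.  36.  19. 127.  73.  84. -15.]<stdin>:13: UserWarning: Gimbal lock detected. Setting third angle to zero since it is not possible to uniquely determine all angles.
```

```bash
python3 - <<'E' 2>/dev/null
from h import *
cup=np.array([.488,-.302,.06])
print('grasp')
for az in (20,30,40):
  for tilt in (60,70,80):
        q=planner.ik(*pose(cup,az,tilt,0,0)); q2=planner.ik(*pose(cup-.10*orient(az,tilt)[0][:,2],az,tilt,0,0));q3=planner.ik(*pose(cup+[0,0,.14],az,tilt,0,0))
        if q is not None: print(az,tilt,np.round(q),'pre',np.round(q2),'up',np.round(q3) if q3 is not None else 0)
print('pour')
for az in (45,60,75,90,105):
  for tilt in (70,80,90):
    for f in (0,1):
      for roll in (0,60,120):
        q=planner.ik(*pose([.50,-.027,.16],az,tilt,roll,f))
        if q is not None: print(az,tilt,f,roll,np.round(q))
E
```

```text
grasp
20 60 [  43.   26.   17.  126.  -87.   65. -124.] pre [  16.   33.   61.  127.  -87.   90. -124.] up [   3.   15.   61.  125.  -81.   74. -142.]
20 70 [  66.   32.   -4.  125.  -87.   67. -115.] pre [  39.   34.   39.  126.  -88.   92. -115.] up [  26.   17.   39.  126.  -88.   79. -132.]
20 80 [  78.   41.  -15.  123.  -87.   70. -108.] pre [  60.   39.   17.  123.  -87.   92. -108.] up [  68.   21.   -4.  125.  -88.   77. -124.]
30 60 [  26.   35.   39.  119.  -86.   82. -123.] pre [  19.   41.   61.  118.  -85.  100. -122.] up [   7.   24.   61.  118.  -80.   88. -137.]
30 70 [  37.   39.   28.  118.  -89.   88. -116.] pre [  31.   46.   50.  117.  -88.  106. -115.] up [  19.   27.   50.  119.  -86.   94. -131.]
30 80 [  58.   43.    7.  116.  -85.   86. -112.] pre [  50.   46.   28.  114.  -84.  103. -110.] up [  39.   28.   28.  119.  -88.   95. -125.]
40 60 [  18.   45.   50.  112.  -86.   96. -120.] pre [  20.   48.   61.  109.  -82.  108. -119.] up [  10.   33.   61.  111.  -79.   99. -133.]
40 70 [  29.   47.   39.  111.  -87.  100. -116.] pre [  31.   51.   50.  107. 
[... 3862 characters left out ...]
105 70 1 60 [  7.  41.  28.  94. -56. 114.   5.]
105 70 1 120 [  7.  41.  28.  94. -56. 114. -55.]
105 80 0 0 [  16.   45.   17.   92.  -56.  117. -117.]
105 80 0 60 [ 73.  70. -68.  90. -10.  92. 141.]
105 80 0 120 [ 40.  45. -15.  91. -44. 106. 112.]
105 80 1 0 [ 16.  45.  17.  92. -56. 117.  63.]
105 80 1 60 [ 16.  45.  17.  92. -56. 117.   3.]
105 80 1 120 [ 16.  45.  17.  92. -56. 117. -57.]
105 90 0 0 [  32.   50.   -4.   90.  -52.  115. -123.]
105 90 0 60 [ 73.  77. -68.  88. -12.  94. 141.]
105 90 0 120 [ 40.  51. -15.  90. -47. 111. 113.]
105 90 1 0 [ 32.  50.  -4.  90. -52. 115.  57.]
105 90 1 60 [ 32.  50.  -4.  90. -52. 115.  -3.]
105 90 1 120 [ 32.  50.  -4.  90. -52. 115. -63.]
```

```bash
cat >> h.py <<'E'
def st(tag=''):
    s=status.get_state(); print(tag,'t',round(s['time'],2),'q',np.round(s['joint_positions'],1),'tcp',np.round(s['tcp_pos'],4),'rot',np.round(s['tool_rot'],1),'F',np.round(s['ft_force'],1),'w',round(s['gripper_width'],3)); return s
E
python3 - <<'E' 2>/dev/null
from h import *
q=status.get_state()['joint_positions'].copy(); q[0]=25; ctrl.goto_joints(q); st('swing')
g=np.array([.488,-.302,.062])
p,o=pose(g+[-.06,-.03,.14],25,75,0,1,.051)
print(np.round(planner.ik(p,o)))
p2,o=pose(g,25,75,0,1,.051); q2=planner.ik(p2,o); print(np.round(q2))
E
```

```text
swing t 4.47 q [24.9 18.4 -4.1 83.1  1.3 78.5 -3.3] tcp [ 0.5934 -0.2653  0.304 ] rot [-180.    -0.   -24.1] F [-1.  -0.8 -0.3] w 1.003
[ 63.  21.   9. 121. -78.  85.  51.]
[ 69.  37.  -6. 120. -83.  73.  66.]
```

```bash
python3 - <<'E' 2>/dev/null
from h import *
g=np.array([.488,-.302,.062])
p,o=pose(g+[-.06,-.03,.14],25,75,0,1,.051)
ctrl.reach(p,o); st('pre')
snap('scene','s1.png'); snap('top','t1.png')
p2,o=pose(g,25,75,0,1,.051)
pm,_=pose(g+[-.09,-.042,.024],25,75,0,1,.051)
print([planner.ik(x,o) is not None for x in (pm,p2)])
E
```

```text
pre t 5.72 q [ 62.9  20.6   9.  120.6 -77.5  84.8  51.4] tcp [ 0.3844 -0.3522  0.2157] rot [-1.05e+02 -1.00e-01 -6.48e+01] F [ 0.1  0.3 -0.1] w 0.998
[True, True]
```

View pics/s1.png

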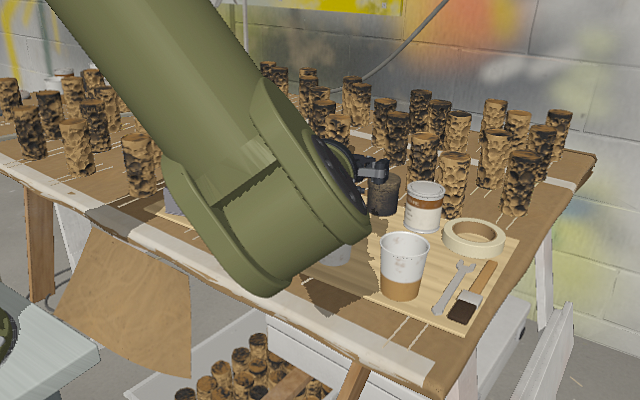

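View pics/t1.png

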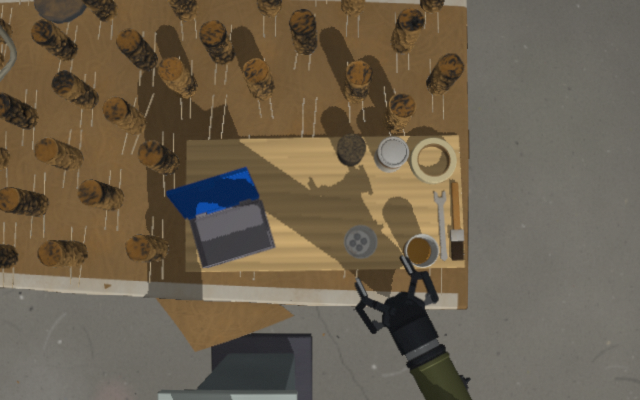

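The arm is above the right-hand area and the gripper at top ≈ (405,310) points up-left toward the white cup at (360,241). Both cups are untouched. Moving in for the grasp.

```bash
python3 - <<'E' 2>/dev/null
from h import *
g=np.array([.488,-.302,.062])
p2,o=pose(g,25,75,0,1,.051)
print(ctrl.move_l(p2,o,rate=.1,force_limit=8)); st('g')
snap('top','t2.png')
crop('top0.png',330,200,120,80,'c3.png',5);crop('t2.png',320,210,130,100,'c5.png',6)
E
```

```text
False
g t 7.52 q [ 61.   37.    2.6 120.4 -86.6  76.8  66.7] tcp [ 0.4433 -0.3233  0.0757] rot [-1.05e+02 -1.00e-01 -6.50e+01] F [-0.2  0.9  0.2] w 0.997
```

View pics/c5.png

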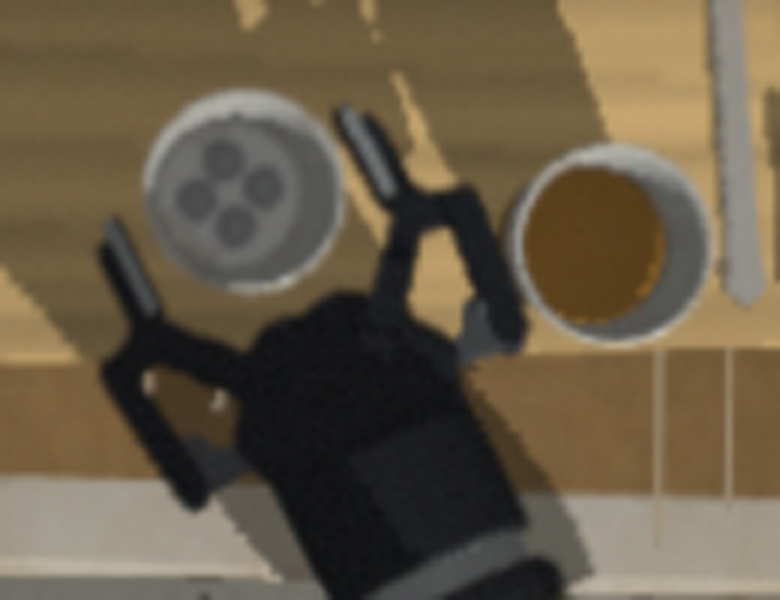

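The cup at (243,190 in the crop) sits centred between the pads, and the ochre cup is clear. Closing and lifting.

```bash
python3 - <<'E' 2>/dev/null
from h import *
effector.gripper_to(0.0); st('closed')
g=np.array([.488,-.302,.062])
p,o=pose(g+[0,0,.15],25,75,0,1,.051)
ctrl.move_l(p,o,rate=.15); st('up')
snap('top','t3.png'); snap('scene','s3.png')
for az,tilt,gg in ((60,75,[.48,-.035,.2]),(60,85,[.48,-.035,.17]),(75,85,[.48,-.035,.17])):
  for roll in (0,60,120): print(az,roll,np.round(planner.ik(*pose(gg,az,tilt,roll,1,.051))))
E
```

```text
closed t 7.9 q [ 61.   37.    2.6 120.3 -86.6  76.9  66.7] tcp [ 0.4434 -0.3231  0.0757] rot [-105.   -0.  -65.] F [-0.8 -1.   2.3] w 0.756
up t 9.05 q [ 60.   18.7   3.7 121.5 -82.2  78.4  49. ] tcp [ 0.4431 -0.3224  0.2241] rot [-1.05e+02  1.00e-01 -6.50e+01] F [ 0.5 -0.2 -1.1] w 0.751
60 0 [ 48.  17.  -7. 125. -71.  83.  53.]
60 60 [ 45.  17.  -4. 126. -71.  84.  -7.]
60 120 [ 44.  17.  -3. 126. -71.  84. -67.]
60 0 [ 50.  29.  -7. 125. -74.  88.  64.]
60 60 [ 48.  29.  -5. 125. -75.  89.   4.]
60 120 [ 46.  29.  -3. 125. -75.  90. -56.]
75 0 [ 47.  35.  -8. 114. -64.  95.  59.]
75 60 [ 45.  34.  -6. 114. -64.  96.  -0.]
75 120 [ 43.  34.  -3. 114. -65.  97. -60.]
```

View pics/t3.png

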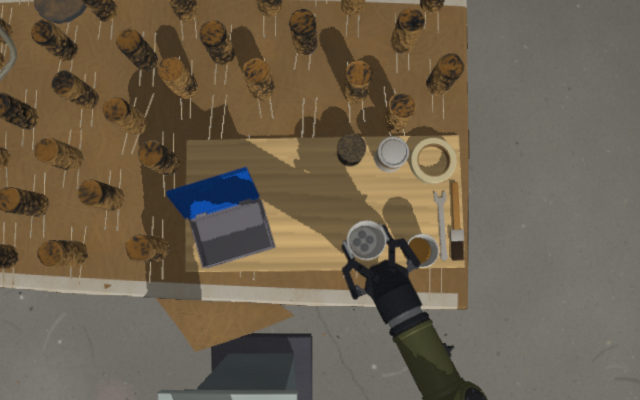

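View pics/s3.png

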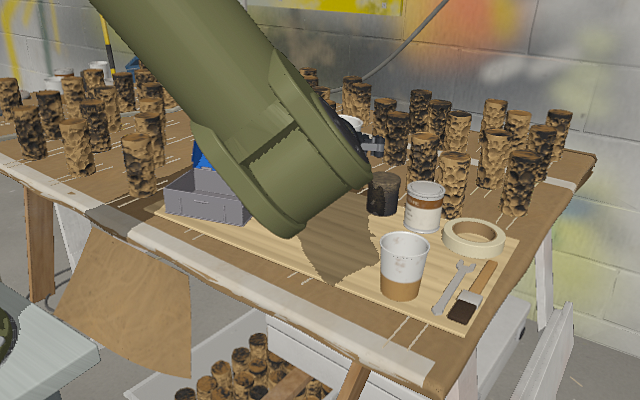

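Cup lifted with all four balls inside (top ≈ (366,241)); the ochre cup is still at (421,250). Transferring it over the case.

```bash
python3 - <<'E' 2>/dev/null
from h import *
G=np.array([.464,.002,.165])
p,o=pose(G+[0,0,.045],75,75,0,1,.051)
ctrl.move_l(p,o,rate=.15); st('over')
p,o=pose(G,75,85,0,1,.051)
ctrl.move_l(p,o,rate=.15); st('low')
print([np.round(planner.ik(*pose(G,75,85,r,1,.051))) for r in (30,60,90,125)])
snap('top','t4.png'); snap('scene','s4.png')
E
```

```text
over t 11.15 q [ 44.9  20.4  -9.2 119.4 -62.2  89.5  51.6] tcp [ 0.4512 -0.0463  0.2231] rot [-105.     0.   -15.1] F [-0.6 -0.5 -1.4] w 0.748
low t 11.66 q [ 46.6  32.8  -9.9 118.7 -64.7  92.3  61.5] tcp [ 0.451  -0.0475  0.1695] rot [-95.    0.1 -15.1] F [-0.1  1.  -0.6] w 0.751
[array([ 44.,  33.,  -7., 119., -66.,  93.,  32.]), array([ 41.,  32.,  -4., 119., -67.,  95.,   3.]), array([ 38.,  32.,  -1., 119., -67.,  96., -27.]), array([ 35.,  32.,   2., 119., -68.,  97., -61.])]
```

View pics/t4.png

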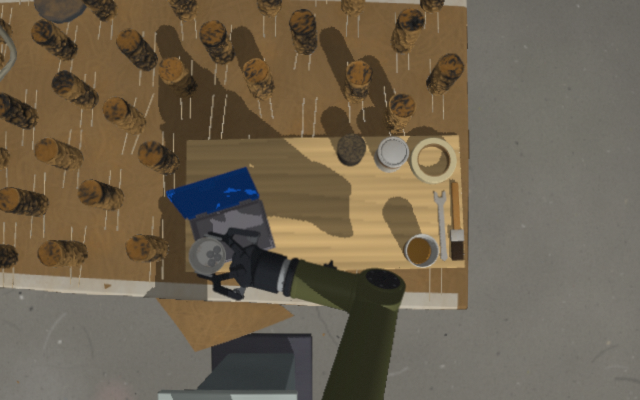

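View pics/s4.png

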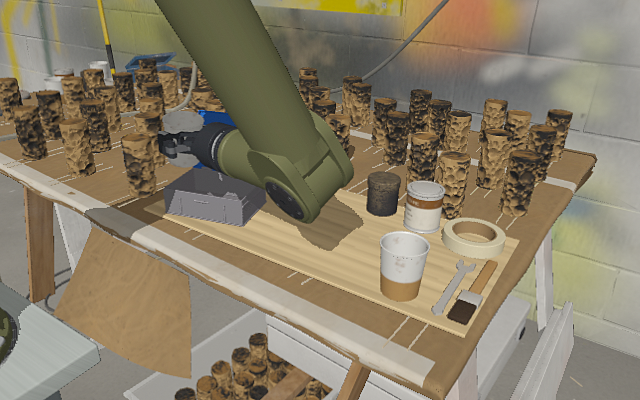

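```bash
python3 - <<'E' 2>/dev/null
from h import *
q=status.get_state()['joint_positions'].copy(); q7=q[6]
for r in (70,82,90,97,104,112,120,128):
    q[6]=q7-r; ctrl.goto_joints(q); 
    if r>80: ctrl.sleep(.15)
    if r in (90,104,128): snap('top','p%d.png'%r)
st(); ctrl.sleep(.3); snap('top','t5.png'); snap('scene','s5.png')
crop('t5.png',150,150,200,150,'c6.png',4)
E
```

```text
t 15.93 q [ 46.6  32.6  -9.9 118.6 -64.7  92.3 -66.4] tcp [ 0.4513 -0.0474  0.1706] rot [ 98.2  52.  171.5] F [-0.4 -0.5 -0.3] w 0.754
```

View pics/c6.png

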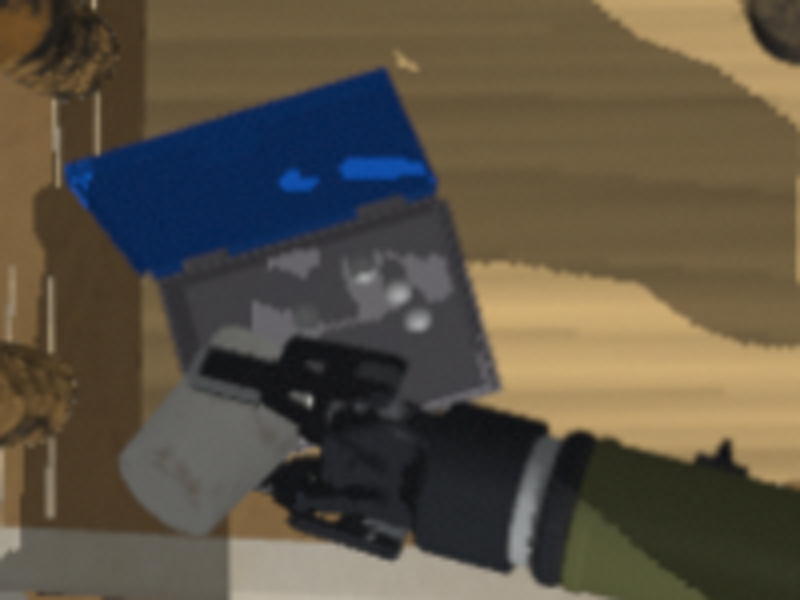

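View pics/s5.png

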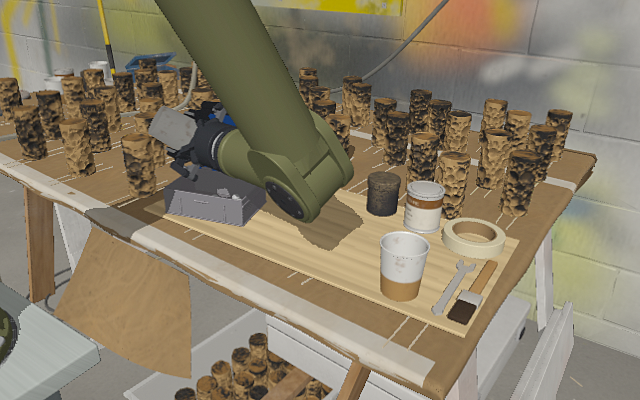

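Three balls show clearly in the case (crop (365,275), (398,293), (418,320)), and a fourth may be in shadow at (310,318). I'll right the cup and look into both.

```bash
python3 - <<'E' 2>/dev/null
from h import *
q=status.get_state()['joint_positions'].copy(); q[6]+=128; ctrl.goto_joints(q)
G=np.array([.464,.002,.165])
p,o=pose(G+[0,0,.045],75,75,0,1,.051)
ctrl.move_l(p,o,rate=.2)
p,o=pose([.488,-.302,.14],25,75,0,1,.051)
ctrl.move_l(p,o,rate=.2); st()
snap('top','t6.png'); crop('t6.png',155,150,130,120,'c7.png',5); crop('t6.png',320,200,130,110,'c8.png',5)
print([(np.round(d['extent'],1).tolist(),round(d['score'],2)) for d in models.spot_in('ball0_center','top')])
E
```

```text
t 20.26 q [ 60.7  27.1   2.8 121.7 -84.2  77.4  57.9] tcp [ 0.4436 -0.3221  0.1533] rot [-105.     0.   -64.9] F [-0.2 -0.2 -0.5] w 0.748
[]
```

View pics/c7.png

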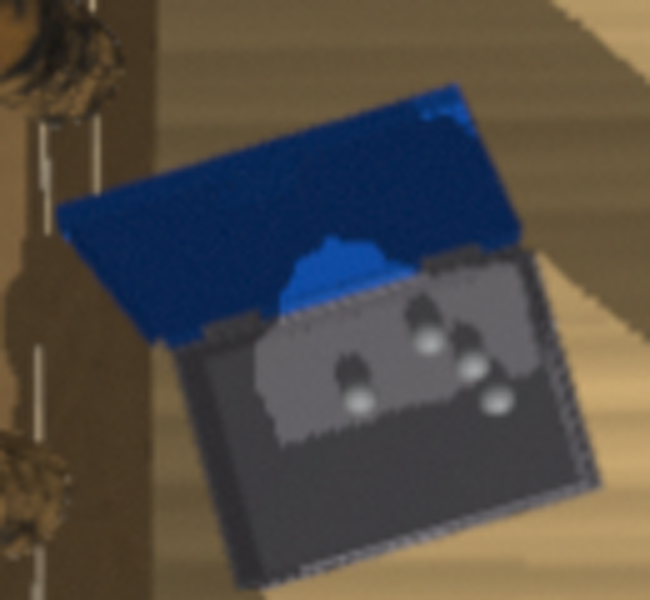

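View pics/c8.png

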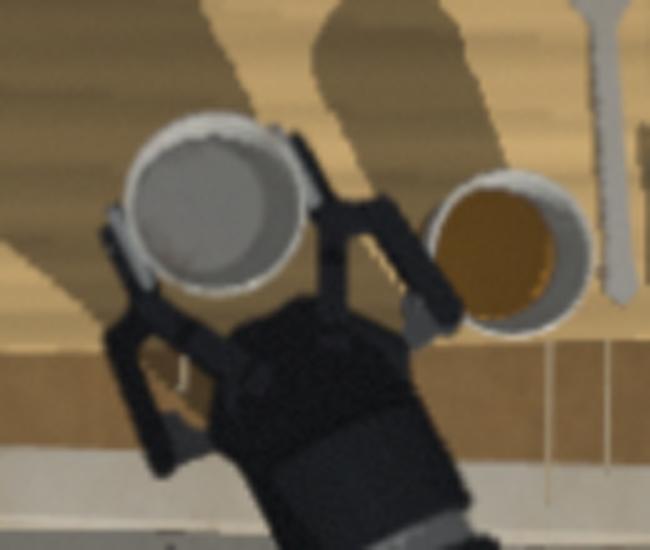

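All four balls are in the case (crop (430,340), (475,367), (497,400), (360,402)) and the cup is empty. Placing the cup slightly left of its old spot.

```bash
python3 - <<'E' 2>/dev/null
from h import *
g=np.array([.494,-.288,.064])
p,o=pose(g+[0,0,.02],25,75,0,1,.051); ctrl.move_l(p,o,rate=.15)
p,o=pose(g-[0,0,.006],25,75,0,1,.051); print(ctrl.move_l(p,o,rate=.03,force_limit=4)); s=st('down')
effector.gripper_to(1.0)
t=s['tcp_pos']; 
ctrl.move_l(t+[-.065,-.03,.13],rate=.15); st('away')
snap('top','t7.png'); crop('t7.png',320,200,130,110,'c9.png',5)
snap('scene','s7.png')
case=np.array([.511,-.027]); ex=np.array([.965,.262])/np.linalg.norm([.965,.262])
q=[25-10,18.4,-4,83.1,1.3,78.5,-3.3]
h=np.array([.567,-.012,.062]); 
for n,(u,z,yaw) in {'beh':(-.085,.20,15.2),'beh2':(-.085,.14,15.2),'fr':(.108,.065,15.2)}.items():
  for y in (105.2,-74.8):
    P=np.r_[h[:2]-u*ex, z+.073]; print(n,y,planner.ik(P,[180,0,y]) )
E
```

```text
True
down t 21.58 q [ 62.2  36.5  -0.3 121.6 -87.1  74.9  67.2] tcp [ 0.4493 -0.3088  0.0756] rot [-1.049e+02  1.000e-01 -6.500e+01] F [ 0.6 -0.4  2.2] w 0.753
away t 23.07 q [ 66.5  20.4   4.4 122.4 -77.3  82.7  52.7] tcp [ 0.3845 -0.3381  0.2049] rot [-1.05e+02  1.00e-01 -6.50e+01] F [0.2 0.3 0.1] w 0.997
beh 105.2 [ 12.45957921  20.37700912 -20.12870922  85.14425535   7.1020418
  75.73510868  96.93941802]
beh -74.8 [  44.44830915   36.6529892   -70.52156604   83.99507991   34.50628393
   83.45177132 -101.04300814]
beh2 105.2 [  9.97526468  22.34503287 -16.83875543  89.27420593   6.75753691
  69.38190721  97.14745118]
beh2 -74.8 [  41.36552505   35.896334    -63.05967703   88.12050282   32.56679908
   76.17671123 -100.0085444 ]
fr 105.2 [ 21.93320996   5.93677523 -21.01632569 118.77253273   2.57328148
  55.70998031 104.76942505]
fr -74.8 [ 72.41269363  22.48419912 -79.00820882 117.54788779  25.54433538
  60.52895156 -93.74766044]
```

View pics/c9.png

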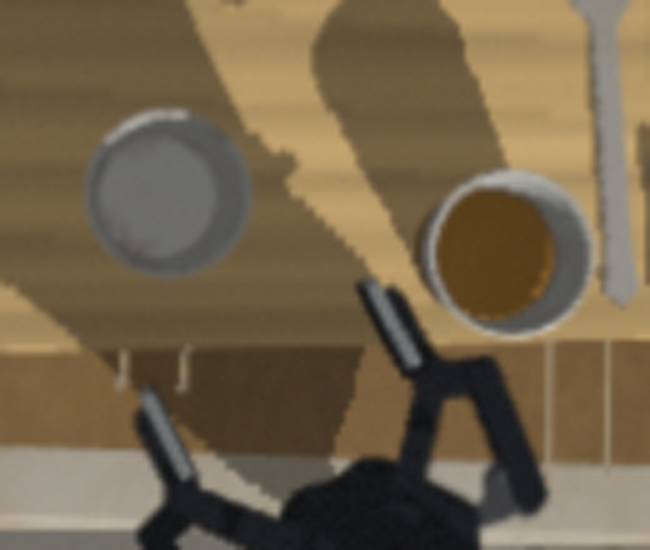

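View pics/s7.png

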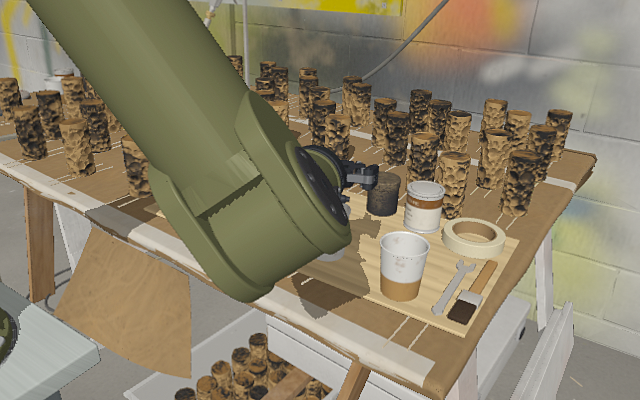

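The white cup stands empty at crop (168,192), and the ochre cup has not moved. Next is the lid.

```bash
cat >> h.py <<'E'
EX=np.array([.965,.262])/np.linalg.norm([.965,.262]); H=np.array([.567,-.012]); O=[180,0,105.2]
def tipP(u,z): return np.r_[H-u*EX, z+.073]
E
python3 - <<'E' 2>/dev/null
from h import *
ctrl.move_l(status.get_state()['tcp_pos']+[0,0,.08],rate=.2)
effector.gripper_to(0.0)
ctrl.reach([.62,-.14,.34],O); st('w1')
ctrl.reach(tipP(-.095,.22),O)
print(ctrl.move_l(tipP(-.095,.146),O,rate=.15,force_limit=10)); st('beh')
snap('scene','s8.png'); snap('top','t8.png')
E
```

```text
w1 t 25.75 q [ 23.3  16.7 -16.1  81.9   4.6  82.2 112.2] tcp [ 0.6187 -0.1419  0.3387] rot [-1.798e+02 -1.000e-01  1.050e+02] F [-0.4 -0.5 -0.4] w 0.003
False
beh t 27.09 q [ 12.1  23.6 -20.   87.2   8.4  70.6  95.9] tcp [0.6592 0.0119 0.2199] rot [179.9   0.  105.1] F [-0.9  1.3  0.3] w 0.002
```

View pics/s8.png

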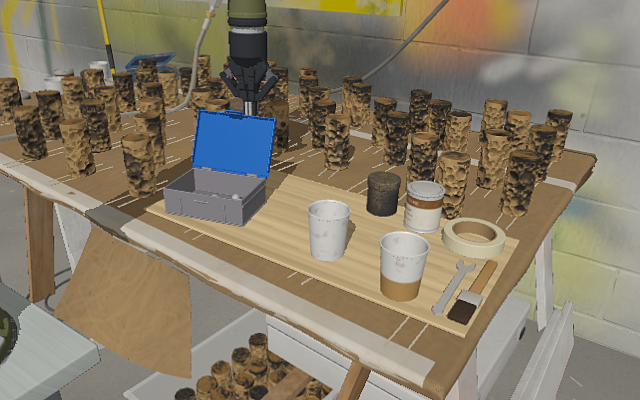

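View pics/t8.png

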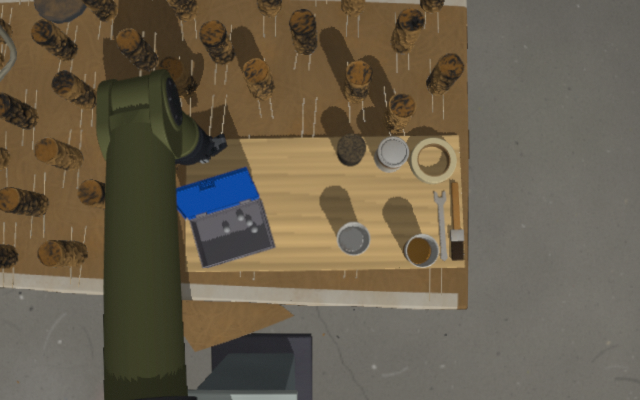

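The gripper is behind the lid, four balls are in the case (top ≈ (240,222)), and the cup stands upright at (353,238). Swinging the lid over.

```bash
python3 - <<'E' 2>/dev/null
from h import *
def P(th,rho):
    t=np.radians(th); u=rho*np.cos(t)-.0035*np.sin(t); z=.062+rho*np.sin(t)+.0035*np.cos(t)
    return tipP(u-.011,z)
for th in (112,100,88,76,64,52,40,30,20):
    rho=.088 if th>40 else .088+(40-th)*.0011
    hit=ctrl.move_l(P(th,rho),O,rate=.12,force_limit=30)
    f=status.get_state()['ft_force']; print(th,hit,np.round(f,1))
    if hit: break
st(); snap('scene','s9.png')
E
```

```text
112 False [-0.5  0.2  0.4]
100 False [ 0.1 -0.8 -1.1]
88 False [-0.2  0.1  0.6]
76 False [ 0.3 -0.5 -0.6]
64 False [-0.3 -1.1 -0. ]
52 False [-0.4  0.3  0.4]
40 False [ 0.2  0.4 -0.2]
30 False [ 0.6 -0.1 -0.3]
20 False [-1.1  1.1  1.5]
 t 30.19 q [ 20.1   4.9 -19.7 114.8   1.9  60.6 104.7] tcp [ 0.4793 -0.0359  0.176 ] rot [180.    0.  105.2] F [-1.1  1.1  1.5] w -0.0
```

View pics/s9.png

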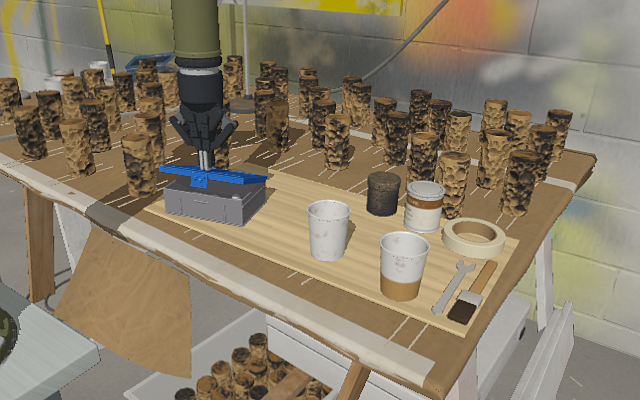

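The lid has swung over and stands about 20° open under the fingertips (198,175). Continuing down and pressing.

```bash
python3 - <<'E' 2>/dev/null
from h import *
def P(th,rho):
    t=np.radians(th); u=rho*np.cos(t)-.0035*np.sin(t); z=.062+rho*np.sin(t)+.0035*np.cos(t)
    return tipP(u-.011,z)
for th in (12,6): print(ctrl.move_l(P(th,.115),O,rate=.08,force_limit=30))
st('pre')
hit=ctrl.move_l(tipP(.105,.0605),O,rate=.02,force_limit=33); st('press %s'%hit)
snap('scene','s10.png')
crop('s10.png',150,130,140,110,'c10.png',5)
E
```

```text
False
False
pre t 30.9 q [ 20.4   5.4 -19.6 117.6   2.1  57.3 104.9] tcp [ 0.4672 -0.0389  0.1501] rot [-179.9   -0.   105.2] F [-0.6  0.1 -0. ] w -0.006
press True t 31.68 q [ 20.3   6.3 -19.5 118.3   2.6  55.7 104.6] tcp [ 0.4668 -0.0393  0.1381] rot [1.800e+02 1.000e-01 1.052e+02] F [-2.5  1.4  7.1] w 0.002
```

View pics/c10.png

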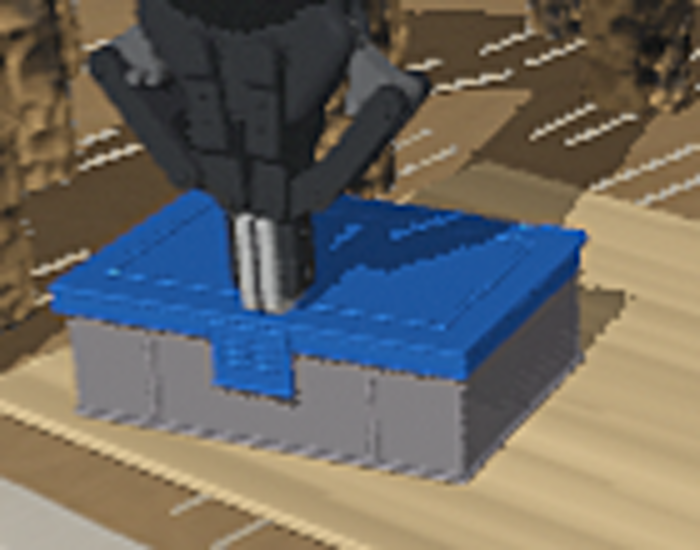

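The lid looks flush and the fingertip is at z = 0.065 (home is 0.0655). I'll press once more to check, then back off and look.

```bash
python3 - <<'E' 2>/dev/null
from h import *
ctrl.move_l(tipP(.105,.080),O,rate=.05)
hit=ctrl.move_l(tipP(.105,.0595),O,rate=.015,force_limit=10); st('touch %s'%hit)
hit=ctrl.move_l(tipP(.105,.0595),O,rate=.015,force_limit=22); st('press %s'%hit)
ctrl.move_l(tipP(.105,.14),O,rate=.15)
q=status.get_state()['joint_positions'].copy()
ctrl.reach([.50,.25,.33],O); st('clear')
ctrl.sleep(.3)
snap('scene','s11.png'); snap('top','t11.png')
crop('s11.png',150,130,140,110,'c11.png',5)
# expected outline of the lid's top front edge if home / if 6 mm up
for z in (.0655,.0715): print(z,np.round(proj('scene',[np.r_[H-.117*EX+s*.084*np.array([-EX[1],EX[0]]),z] for s in(1,-1)]),1).tolist())
E
```

```text
touch True t 33.16 q [ 20.3   6.2 -19.5 118.4   2.5  55.8 104.7] tcp [ 0.4656 -0.0395  0.1381] rot [-180.    -0.   105.2] F [-1.  -0.   5.6] w 0.001
press True t 33.41 q [ 20.3   6.2 -19.5 118.4   2.6  55.8 104.6] tcp [ 0.4657 -0.0395  0.1381] rot [-179.9    0.   105.2] F [-2.7  0.8  7.8] w 0.002
clear t 35.27 q [  3.6   9.3 -36.4  93.1   5.6  79.6  71.6] tcp [0.5004 0.2481 0.3288] rot [-1.799e+02  1.000e-01  1.051e+02] F [-0.  -0.2 -0.6] w -0.0
0.0655 [[161.2, 186.8], [243.9, 201.0]]
0.0715 [[160.8, 183.8], [243.8, 197.9]]
```

View pics/c11.png

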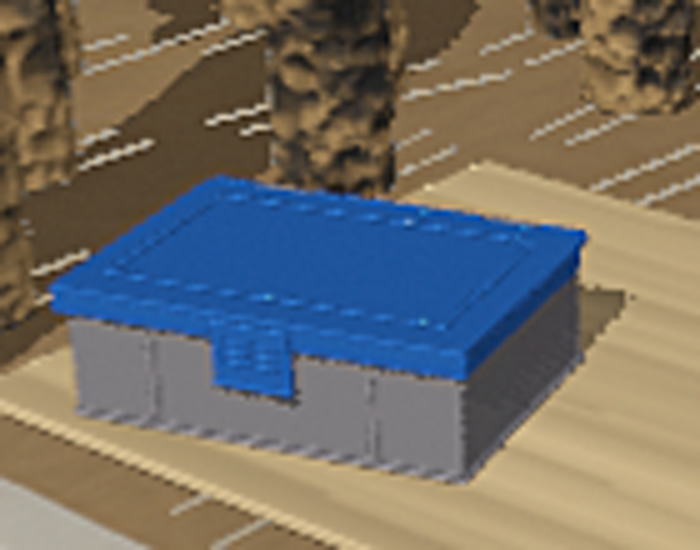

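View pics/s11.png

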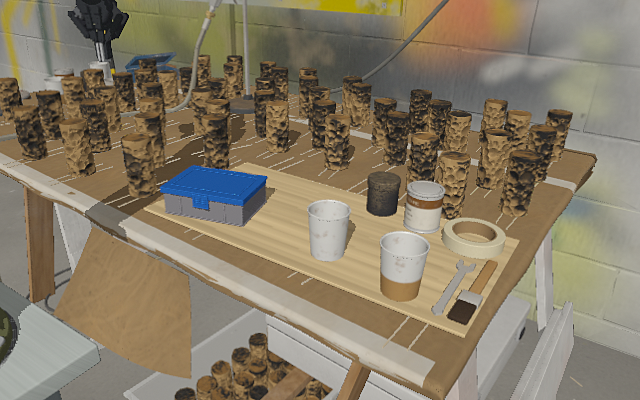

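View pics/t11.png

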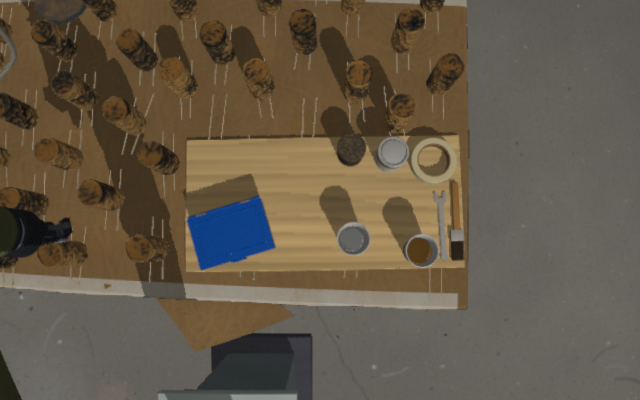

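The lid is closed flush: its front corners show at about (160,187) and (243,200), against predictions of (161,187) and (244,201) for home. Touching it again met the lid at 0.065 m. The cup is upright and the bystanders haven't moved.

Run:
```python
from h import *
ctrl.job_done(); st()
```

```text
the job is handed in; nothing more can be done
the job is handed in; nothing more can be done
```

The four balls are in the case, the lid is pressed home, and the empty cup stands upright on the board. I handed the job in at about 36 s of the 66 s allowed.

- **Balls and cup:** I gripped the white cup from the side and tipped the balls into the case. The top camera showed all four in the case and nothing left in the cup. I set the cup down about 1.5 cm from where it started.
- **Lid:** I swung the lid over from behind with the closed fingers and pressed its front edge; the push was stopped at a 33 N limit. A second touch met the lid at z = 0.065 m, against 0.0655 m for fully home. Its front corners in the scene picture matched the closed position to about a pixel.
- **Other things:** The ochre cup, lacquer tin and pigment pot looked unmoved in the last pictures.
- **Checks that failed:** The ball detector found no balls in the two pictures I tried it on (the first pictures and the one after the pour), so I counted them by eye. No other check failed or disagreed.

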